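Sweep the coin slot guides into the parts pan

ROBOT

A 7-joint arm with a two-finger parallel gripper is mounted at the origin on the work surface. World frame = base frame: x ahead of the robot, y to its left, z up, the work surface at z = 0. Lengths are in m, angles in rad, forces in N, time in s.
With the tool pointing down it reaches from about 0.425 to 0.8 m from the base axis. Payload 8.3 kg.
Tool frame: the origin (TCP) lies where the fingers leave the gripper's body, on its centre line; the fingertips stand 73 mm ahead of it and the grasp point (between the pads) lies 54 mm ahead of it; z points along the fingers, y is the line along which they close (so a half turn about z gives the same grasp; the last joint's range is limited). The gripper opens to 85 mm and grips with 20 to 120 N. Pads are 22 mm wide; open, the fingers measure 114 mm over their backs; the gripper's body (76 mm by 85 mm) begins 54 mm behind the grasp point. The pads swing forward as they close: fully open they stand 13 mm farther back than shut.
Start: joints at [-1.254, 0.383, 0.016, 1.37, -0.006, 1.388, -0.046], TCP at [0.232, 0.58, 0.304] pointing down, gripper open.
Joint ranges: [-2.95, 2.95], [-0.25, 2.06], [-1.52, 1.56], [0.18, 2.33], [-1.44, 4.58], [0.02, 2.06], [-3.01, 3.01]. Speed limits (rad/s): [2.39, 2.39, 3.01, 3.01, 3.14, 3.14, 3.14].

INTERFACE

Orientations are given as [roll, pitch, yaw] about the fixed x, y, z axes, in that order (R = Rz(yaw) Ry(pitch) Rx(roll)).
In Python, from cell import status, viewer, order gives the robot as it stands.
- The arm moves only by the shell command python3 -m jog 'ROWS'. ROWS is JSON, a list that holds one entry, the list of rows, each a list of 7 numbers: the finger opening in m, from 0 to 0.0854, then the shift along the tool's x, y, z in m, then the turn, a rotation vector about the tool's x, y, z in rad. In form: [[[fingers, tx, ty, tz, wx, wy, wz], ...]]. A call has 1 to 12 rows; each row shifts and turns the commanded pose from where the row before left it, along the tool's axes as they then stand; what a row does not reach is not made up. A row lasts 1/10 s, in which the tool goes at most 50 mm and 8.59 degrees, less where a joint would pass 70% of its speed; a pose out of reach is approached as far as the arm can. A call is refused whole if a number of a shift passes 0.05 or a number of a turn 0.15, either way. A call with a gripper value outside its range is refused whole. The fingers move at their own pace and stop on an object; the grip force is fixed at half the most. Time passes only in rows, so rows that do not move let the fingers close. It gives the time, the measured TCP pose, the force, the opening and the grip force at its end, in the units of the state.
- status.sense(): the state, without advancing time (a new reading comes with each control period).
- viewer.read_camera(name): name is "scene" or "top" or "wrist"; returns (picture, depth): 384x512x3 uint8, red, green, blue; 384x512 float32, m along the optical axis (not along the pixel's ray), 0 where there is no reading.
- viewer.camera_params(name): a dict with "fx", "fy", "cx", "cy" (pixels), "R" (3x3) and "t" (3): a world point X has camera coordinates R X + t. Camera axes: x right, y down, z forward; pixel columns grow to the right and rows downward; lengths in m; the calibration is good to about 2 mm. A picture is of the moment at which its call begins: read the wrist's pose just before it. camera_params takes no time and is no camera call; for the wrist camera it gives the pose at the moment of the call.
- order.sign_off(): hands the job in; it is judged then, once.
Trained networks look in the newest picture that a camera, given by its name, has taken for a name from the list of things; names that differ only in an ending like _2 or _b are one class to them, and where a whole thing is asked for, a point or a joint stands for the part that bears it (a point fixed in the world has none). Each returns a list of dicts, best first, with "score" (0 to 1); they miss things now and then, are a little off and sometimes report something else, mostly with a low value. They report only what shows in the picture. A call takes as long as a camera call. They do not tell look-alikes from the thing itself.
- viewer.recognise(camera, thing): "xyz" ([x, y, z] in m, in the coordinates of the camera as it stood for that picture, good to about 4 mm: the middle of the surface that is visible of it).
- viewer.tip_of(camera, thing): "xyz" ([x, y, z] in m, in the coordinates of the camera as it stood for that picture, good to about 4 mm: a listed point, or the origin of a listed thing).
The state is a dict: "time_s": time; "joint_positions": joint angles; "qd": joint speeds; "joint_torque": joint torques, N m; "tool_pos": TCP position; "ee_rot": TCP orientation; "ft_force": force on the tool from outside, world axes, zero at the start; "moment": the same for the moment, N m; "gripper_width": opening from 0.0 (shut) to 1.0 (fully open); "finger_force": force on a finger pad.
Only numpy, scipy, OpenCV 4.12 (cv2) and the standard library are available. Lean on these libraries where they do the work, as an engineer would, in place of code of your own. Each camera call takes 0.05 s, during which the arm holds its last target. There are 200 camera calls.

TASK

Using the fingers as a broom, sweep the two loose nickel coin slot guides across the rubber mat and in through the open front of the steel parts pan, so that both lie well inside it with nothing sticking out. Slide them along the mat, never lift them, and leave the camera housing, lens hood, push button module and hex key where they are. Finish with the gripper clear of everything.

Things in the scene. Friction and masses are not known exactly. Their poses are not given: they have to be found in the camera images.
- guide_a: loose nickel coin slot guide on the mat: bright metal U-channel block, 44 mm long (its x), 28 wide (its y), 14 high, about 60 g, with a 16 mm wide groove along its top. Origin: centre of its underside. Any yaw, between the robot and the far row. It begins on the robot's left (+y) of the middle.
- guide_b: loose nickel coin slot guide on the mat: bright metal U-channel block, 44 mm long (its x), 28 wide (its y), 14 high, about 60 g, with a 16 mm wide groove along its top. Origin: centre of its underside. Any yaw, between the robot and the far row. The same as guide_a; it begins on the robot's right (-y) of the middle.
- pan: fixed steel parts pan on the 4 mm mat (mat top z = 0.004; parts slide on it). 116 mm deep (x), 162 wide (y); walls 3 mm thick, 18 high at back (+x) and both sides; front (-x, about towards the robot) open, no lip, floor level with the mat. Origin: floor centre. In its frame: open edge x = -0.058, back wall's inner face x = 0.055, sides' inner faces y = +-0.078. In the far row, yaw up to 0.3 either way
- housing: blue plastic camera housing, a loose 62 x 80 x 56 mm box with a black lens ring standing 10 mm out of its front (-x). Origin: centre of its underside (box from x = -0.027 to 0.035). Stands in the far row. Leave alone.
- hood: smoked acrylic lens hood, a loose open tapered tube standing on its small end, 54 mm diameter at the bottom, 72 mm at the top, 40 mm high. Origin: centre of its underside. Stands in the far row. Leave alone.
- button: loose push button module with a chrome bezel and cap on a black round body, 50 mm diameter, 39 mm high, standing upright. Origin: centre of its underside. At the far left or far right of the mat. Leave alone.
- hexkey: L-shaped steel hex key, loose, lying flat, long arm 95 mm (along its x), short arm 24 mm, 6 mm thick. Origin: near the middle of the long arm, on the mat. At the far left or far right of the mat. Leave alone.
Not all that is in view belongs to the job. Leave any purple or yellow look-alike of the guide_a alone.

How it is judged:
At the end, for the whole second after the job is handed in: Both guides are at rest on the mat inside the pan: each guide's centre is at least 24 mm behind the open front edge, between the side walls and in front of the back wall. The camera housing, lens hood, button module and hex key are within 15 mm of where they started (x of guide_a in the frame of pan between -0.034 and 0.055 m and y of guide_a in the frame of pan between -0.078 and 0.078 m and height (world z) of each of guide_a, guide_b below 0.03 m and linear speed of each of guide_a, guide_b below 0.01 m/s and x of guide_b in the frame of pan between -0.034 and 0.055 m and y of guide_b in the frame of pan between -0.078 and 0.078 m and distance of each of housing, hood, button, hexkey from where it was at the start of the episode below 0.015 m); the robot touches nothing.
It fails at once if a coin slot guide is lifted off the mat (((height (world z) of guide_a above 0.014 m and angle between guide_a's own z axis and vertical below 0.4 rad) or height (world z) of guide_a above 0.034 m) or ((height (world z) of guide_b above 0.014 m and angle between guide_b's own z axis and vertical below 0.4 rad) or height (world z) of guide_b above 0.034 m)).
It fails at once if the camera housing is moved from its place (distance of housing from where it was at the start of the episode above 0.015 m).
It fails at once if the lens hood is moved from its place (distance of hood from where it was at the start of the episode above 0.015 m).
It fails at once if the push button module is moved from its place (distance of button from where it was at the start of the episode above 0.015 m).
It fails at once if the hex key is moved from its place (distance of hexkey from where it was at the start of the episode above 0.015 m).
It also fails if it takes over 72 s, if anything falls off the work surface, if the arm or the gripper's body presses on something with over 40 N, if the wrist force passes 120 N, or if a joint passes its speed limit or range.

## Working session

There is one attempt and no reset: what is moved stays moved. The work goes in short steps, Python scripts to look and compute and a shell command to move; the robot and the scene stay as the last step left them, time stands still between calls to the robot, and variables do not carry over. Pictures are saved under pics/ and viewed, at most 10 in all, crops included, and the job is handed in when it is done.

```bash
mkdir -p pics; ls
cat > h.py <<'E'
import numpy as np, cv2
from cell import status, viewer, order
def world(cam,p,P=None):
    P=P or viewer.camera_params(cam); return np.array(P["R"]).T@(np.array(p)-np.array(P["t"]))
def px(cam,X):
    P=viewer.camera_params(cam); c=np.array(P["R"])@X+np.array(P["t"]); return (P["fx"]*c[0]/c[2]+P["cx"],P["fy"]*c[1]/c[2]+P["cy"])
def cloud(cam,d):
    P=viewer.camera_params(cam); v,u=np.mgrid[:384,:512]
    c=np.stack([(u-P["cx"])*d/P["fx"],(v-P["cy"])*d/P["fy"],d],-1)
    return (c-np.array(P["t"]))@np.array(P["R"])
E
python3 - <<'E'
from h import *
s=status.sense(); print(s["time_s"],s["tool_pos"],s["ee_rot"],s["gripper_width"])
for cam in ["top","scene"]:
    im,d=viewer.read_camera(cam); cv2.imwrite(f"pics/{cam}0.png",im[:,:,::-1]); np.save(f"{cam}0.npy",d)
    for t in ["guide_a","pan","housing","hood","button","hexkey"]:
        for f in ("recognise","tip_of"):
            for r in getattr(viewer,f)(cam,t)[:4]:
                if r["score"]>.2:
                    w=world(cam,r["xyz"]); print(cam,t,f,round(r["score"],2),w.round(3),np.round(px(cam,w)))
E
```

```text
pics
0.0 [0.23153433 0.58014892 0.30286595] [-3.13963911e+00  2.73554996e-05  2.76186542e+00] 0.9951748301527469
top guide_a recognise 0.72 [ 0.249 -0.243  0.006] [333. 232.]
top guide_a recognise 0.6 [0.172 0.304 0.008] [137. 266.]
top guide_a recognise 0.49 [0.479 0.142 0.011] [193. 153.]
top guide_a recognise 0.47 [ 0.474 -0.073  0.008] [270. 153.]
top guide_a tip_of 0.77 [ 0.171  0.305 -0.   ] [137. 265.]
top guide_a tip_of 0.59 [ 0.247 -0.244 -0.001] [333. 232.]
top guide_a tip_of 0.52 [0.246 0.255 0.003] [154. 238.]
top guide_a tip_of 0.5 [0.482 0.143 0.006] [193. 152.]
top pan recognise 0.55 [0.638 0.182 0.009] [178.  96.]
top pan tip_of 0.92 [0.635 0.18  0.007] [178.  97.]
top housing recognise 0.85 [0.628 0.009 0.058] [240.  94.]
top housing tip_of 0.71 [0.635 0.012 0.003] [239.  97.]
top hood recognise 0.52 [ 0.648 -0.2    0.035] [316.  87.]
top hood tip_of 0.56 [ 0.64  -0.187  0.002] [309.  94.]
top button recognise 0.74 [ 0.512 -0.376  0.032] [380. 136.]
top button tip_of 0.83 [ 0.513 -0.385  0.009] [381. 136.]
top hexkey tip_of 0.65 [0.634 0.18  0.006] [179.  98.]
top he
[... 479 characters left out ...]
e guide_a tip_of 0.51 [ 0.25   0.252 -0.   ] [309. 149.]
scene pan recognise 0.87 [0.644 0.18  0.006] [319. 252.]
scene pan tip_of 0.86 [0.64  0.183 0.004] [320. 251.]
scene housing recognise 0.84 [0.651 0.012 0.061] [262. 255.]
scene housing tip_of 0.9 [0.635 0.019 0.004] [263. 259.]
scene hood recognise 0.91 [ 0.623 -0.191  0.032] [188. 263.]
scene hood tip_of 0.85 [ 0.642 -0.189  0.   ] [190. 274.]
scene hood tip_of 0.39 [ 0.515 -0.388  0.007] [118. 245.]
scene button recognise 0.5 [ 0.526 -0.383  0.031] [117. 244.]
scene hexkey recognise 0.68 [0.653 0.012 0.058] [262. 256.]
scene hexkey recognise 0.54 [0.435 0.366 0.008] [360. 185.]
scene hexkey tip_of 0.6 [0.439 0.379 0.007] [364. 185.]
```

Run:
```python
import cv2
im=cv2.imread("pics/top0.png"); cv2.imwrite("pics/top0c.png",cv2.resize(im[60:300,90:410],None,fx=2.5,fy=2.5,interpolation=cv2.INTER_CUBIC))
cv2.imwrite("pics/top0d.png",cv2.resize(im[70:190,140:300],None,fx=5,fy=5,interpolation=cv2.INTER_CUBIC))
```

```text
(no output)
```

View pics/top0c.png

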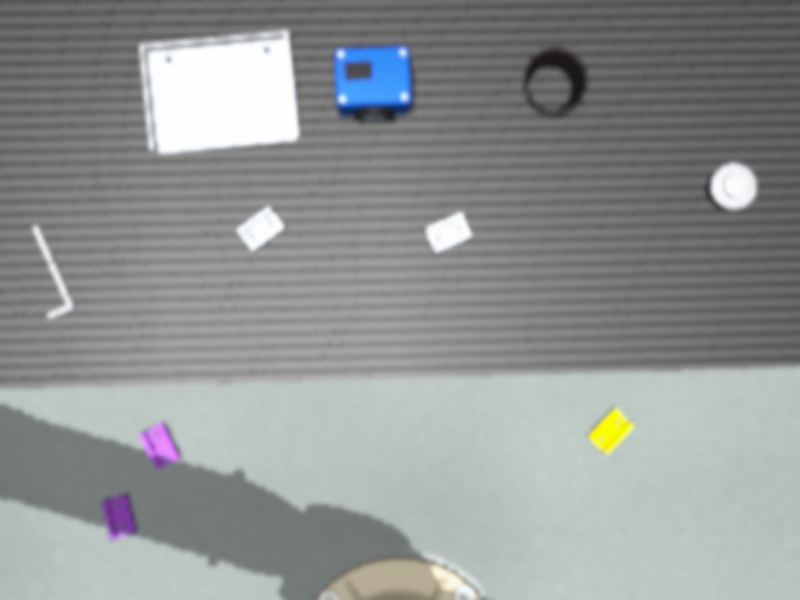

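View pics/top0d.png

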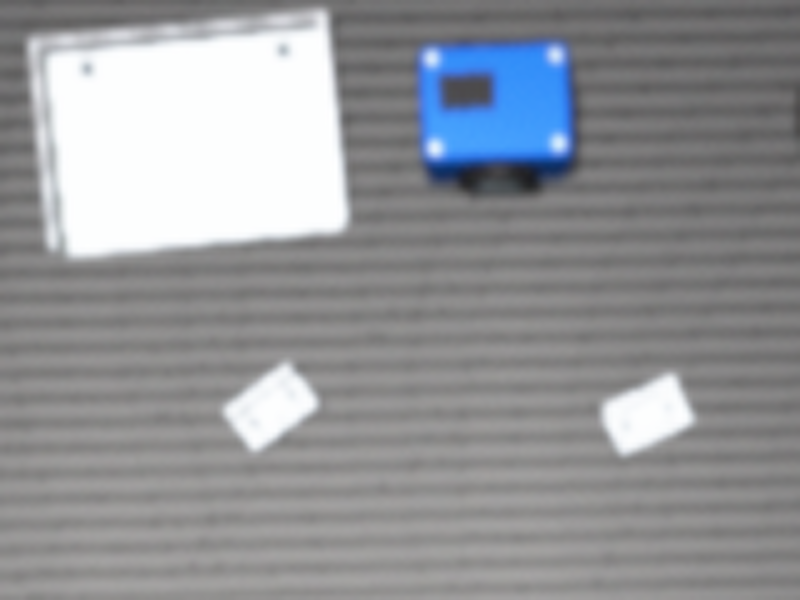

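The bright guides are at top (193,153) and (270,153). The look-alikes are purple at (154,238) and (137,266) and yellow at (333,232). The close crop shows the first two are bare metal U-channels on the mat, so I choose those. The pan is at (178,97), yawed by about +0.1. Next I refine the poses.

```bash
cat >> h.py <<'E'
def ray(cam,uv,z):
    P=viewer.camera_params(cam); R=np.array(P["R"]);o=-R.T@np.array(P["t"])
    r=R.T@np.array([(uv[0]-P["cx"])/P["fx"],(uv[1]-P["cy"])/P["fy"],1]); return o+r*(z-o[2])/r[2]
def blobs(im,thr=170):
    hsv=cv2.cvtColor(im,cv2.COLOR_RGB2HSV)
    m=((hsv[:,:,2]>thr)&(hsv[:,:,1]<60)).astype(np.uint8)
    m[210:]=0
    for c in cv2.findContours(m,cv2.RETR_EXTERNAL,cv2.CHAIN_APPROX_NONE)[0]:
        if cv2.contourArea(c)<60: continue
        z=.018 if cv2.contourArea(c)<1000 else .004
        w=np.array([ray("top",p[0],z)[:2] for p in c]).astype(np.float32)
        yield cv2.minAreaRect(w*1000),cv2.contourArea(c)
E
python3 - <<'E'
from h import *
im=cv2.imread("pics/top0.png")[:,:,::-1].copy()
for b,a in blobs(im): print(np.round(b[0],0),np.round(b[1],0),round(b[2],1),a)
E
```

```text
[442. 366.] [103.  28.] 8.9 102.5
[474. -68.] [33. 49.] 25.0 184.0
[484. 140.] [33. 48.] 35.7 188.0
[ 518. -390.] [48. 51.] 87.9 237.0
[552. 630.] [111.  94.] 5.9 1195.0
[638. 184.] [127. 169.] 4.5 2611.5
[608. -54.] [1451.  604.] 89.4 41316.0
```

```bash
python3 -m jog '[[[0.02,0,0,0,0,0,-0.138],[0.02,0,0,0,0,0,-0.138],[0.02,0,0,0,0,0,-0.138],[0.02,0,0,0,0,0,-0.138],[0.02,0,0,0,0,0,-0.138],[0.02,0,0,0,0,0,-0.138]]]'
python3 -m jog '[[[0.02,0.0016,-0.042,0,0,0,0],[0.02,0.0016,-0.042,0,0,0,0],[0.02,0.0016,-0.042,0,0,0,0],[0.02,0.0016,-0.042,0,0,0,0],[0.02,0.0016,-0.042,0,0,0,0],[0.02,0.0016,-0.042,0,0,0,0],[0.02,0.0016,-0.042,0,0,0,0],[0.02,0.0016,-0.042,0,0,0,0],[0.02,0.0016,-0.042,0,0,0,0],[0.02,0.0016,-0.042,0,0,0,0],[0.02,0.0016,-0.042,0,0,0,0],[0.02,0.0016,-0.042,0,0,0,0]]]'
```

```text
time_s: 1.9
tool_pos: [0.2317, 0.5805, 0.3039]
ee_rot: [3.142, -0.0, -2.688]
ft_force: [-1.3, 0.9, 0.3]
gripper_width: 0.234
finger_force: 0.0
time_s: 3.1
tool_pos: [0.4332, 0.1162, 0.3043]
ee_rot: [3.141, 0.001, -2.693]
ft_force: [1.4, 0.1, 0.9]
gripper_width: 0.238
finger_force: 0.0
```

```bash
python3 -m jog '[[[0.02,0,0,0.04,0,0,0],[0.02,0,0,0.04,0,0,0],[0.02,0,0,0.04,0,0,0],[0.02,0,0,0.04,0,0,0],[0.02,0,0,0.03,0,0,0],[0.02,0,0,0.02,0,0,0],[0.02,0,0,0.008,0,0,0],[0.02,0,0,0.004,0,0,0],[0.02,0,0,0,0,0,0],[0.02,0,0,0,0,0,0]]]'
python3 - <<'E'
from h import *
print(status.sense()["tool_pos"])
im,d=viewer.read_camera("scene")
cv2.imwrite("pics/s1.png",cv2.resize(im[100:290,200:400,::-1],None,fx=3,fy=3,interpolation=cv2.INTER_CUBIC))
im,d=viewer.read_camera("wrist"); cv2.imwrite("pics/w1.png",im[:,:,::-1])
E
```

```text
time_s: 4.1
tool_pos: [0.4335, 0.1182, 0.0829]
ee_rot: [-3.142, 0.002, -2.693]
ft_force: [0.1, -0.1, 0.4]
gripper_width: 0.235
finger_force: 0.0
[0.43353508 0.11821554 0.08294812]
```

View pics/w1.png

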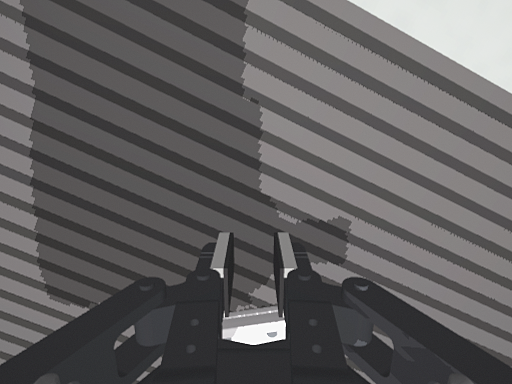

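View pics/s1.png

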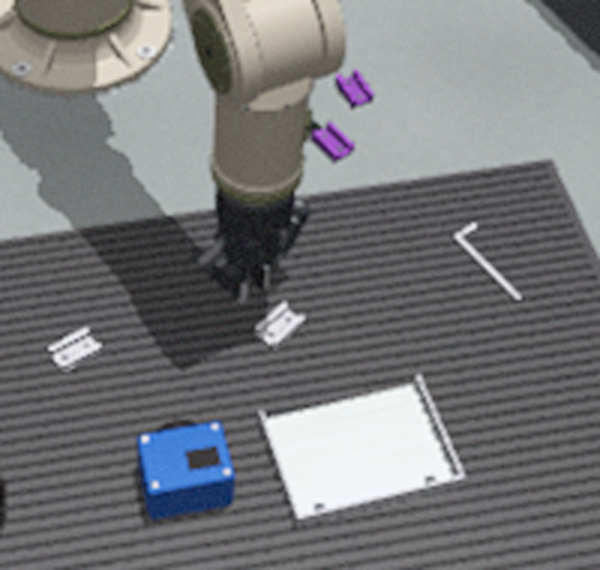

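The wrist view shows guide_a at (254,328), centred between the finger pads. In the scene crop the fingertips are just behind it at (250,285). I probe downward gently for the mat.

```bash
python3 -m jog '[[[0.02,0,0,0.001,0,0,0],[0.02,0,0,0.001,0,0,0],[0.02,0,0,0.001,0,0,0],[0.02,0,0,0.001,0,0,0],[0.02,0,0,0,0,0,0],[0.02,0,0,0,0,0,0]]]'
```

```text
time_s: 4.8
tool_pos: [0.4327, 0.1179, 0.0778]
ee_rot: [3.142, -0.0, -2.693]
ft_force: [0.7, 0.5, -0.2]
gripper_width: 0.229
finger_force: 0.0
```

```bash
python3 -m jog '[[[0.02,-0.012,0,-0.001,0,0,0],[0.02,-0.012,0,0,0,0,0],[0.02,-0.012,0,0,0,0,0],[0.02,-0.012,0,0,0,0,0],[0.02,-0.012,0,0,0,0,0],[0.02,-0.012,0,0,0,0,0],[0.02,-0.012,0,0,0,0,0],[0.02,-0.012,0,0,0,0,0],[0.02,-0.012,0,0,0,0,0],[0.02,-0.012,0,0,0,0,0],[0.02,-0.004,0,0,0,0,0],[0.02,0,0,0,0,0,0]]]'
python3 - <<'E'
from h import *
im,d=viewer.read_camera("scene")
a=cv2.resize(im[140:300,220:380],(480,480),interpolation=cv2.INTER_CUBIC)
im,d=viewer.read_camera("wrist"); b=im[234:384,156:356]; b=cv2.resize(b,(300,225))
c=np.zeros((480,790,3),np.uint8); c[:,:480]=a; c[:225,485:785]=b
cv2.imwrite("pics/m2.png",c[:,:,::-1])
E
```

```text
time_s: 6.0
tool_pos: [0.5452, 0.1721, 0.0786]
ee_rot: [-3.141, 0.0, -2.693]
ft_force: [-0.0, -0.3, 0.5]
gripper_width: 0.234
finger_force: 0.0
```

View pics/m2.png

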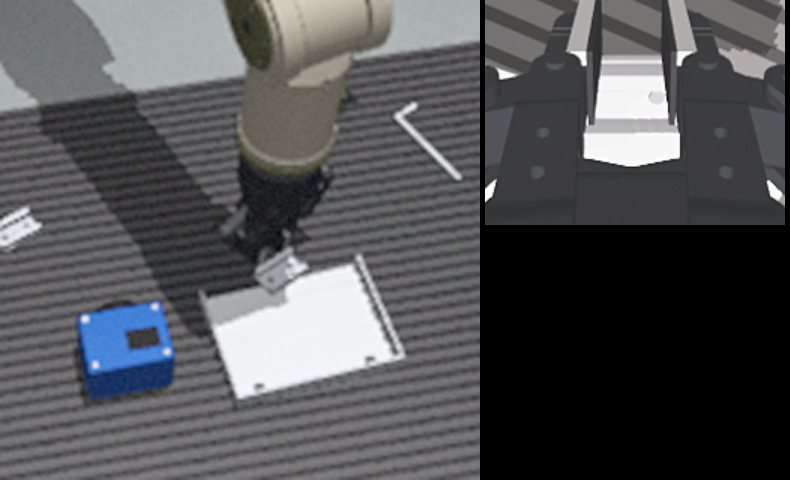

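guide_a sits square against the fingers at the pan's open edge, at (280,270) in the composite. I continue pushing, then back off and lift.

```bash
python3 -m jog '[[[0.02,-0.012,0,0,0,0,0],[0.02,-0.012,0,0,0,0,0],[0.02,-0.012,0,0,0,0,0],[0.02,-0.012,0,0,0,0,0],[0.02,-0.012,0,0,0,0,0],[0.02,-0.012,0,0,0,0,0],[0.02,-0.01,0,0,0,0,0],[0.02,-0.008,0,0,0,0,0],[0.02,-0.002,0,0,0,0,0],[0.02,0,0,0,0,0,0]]]'
python3 -m jog '[[[0.02,0.02,0,0,0,0,0],[0.02,0.02,0,-0.01,0,0,0],[0.02,0.01,0,-0.04,0,0,0],[0.02,0.01,0,-0.04,0,0,0],[0.02,0.02,0,-0.04,0,0,0],[0.02,0.03,0,-0.02,0,0,0],[0.02,0.04,0,0,0,0,0],[0.02,0.02,0,0,0,0,0],[0.02,0,0,0,0,0,0]]]'
python3 - <<'E'
from h import *
for cam in ["scene","top"]:
    im,d=viewer.read_camera(cam); cv2.imwrite(f"pics/{cam}3.png",im[:,:,::-1])
    for r in viewer.tip_of(cam,"guide_a"):
        w=world(cam,r["xyz"]); print(cam,round(r["score"],2),w.round(3))
for b,a in blobs(im): print(np.round(b[0],0),np.round(b[1],0),round(b[2],1),a)
E
```

```text
time_s: 7.1
tool_pos: [0.6273, 0.2115, 0.0787]
ee_rot: [-3.142, -0.0, -2.693]
ft_force: [0.7, 0.7, 1.2]
gripper_width: 0.231
finger_force: 0.0
time_s: 8.0
tool_pos: [0.4719, 0.1363, 0.2292]
ee_rot: [3.141, -0.0, -2.694]
ft_force: [0.6, -1.0, -0.3]
gripper_width: 0.234
finger_force: 0.0
scene 0.58 [0.656 0.222 0.005]
scene 0.58 [0.173 0.3   0.001]
scene 0.45 [ 0.475 -0.068  0.003]
top 0.67 [ 0.475 -0.069  0.002]
top 0.67 [ 0.249 -0.242 -0.004]
top 0.66 [ 0.171  0.306 -0.002]
[442. 367.] [103.  27.] 9.2 92.5
[474. -67.] [33. 48.] 22.6 177.5
[ 518. -389.] [45. 51.] 87.9 231.5
[552. 630.] [111.  94.] 5.7 1178.0
[494. 242.] [401. 209.] 14.8 8550.5
[638. 139.] [124.  83.] 5.7 949.0
[608. -54.] [1451.  604.] 89.4 41060.5
```

guide_a is in the pan at about (0.656, 0.222). Next I turn the broom to face +y and take it to the right of guide_b.

```bash
python3 -m jog '[[[0.02,0,0,0,0,0,0.144],[0.02,0,0,0,0,0,0.144],[0.02,0,0,0,0,0,0.144],[0.02,0,0,0,0,0,0.144],[0.02,0,0,0,0,0,0.144],[0.02,0,0,0,0,0,0.144],[0.02,0,0,0,0,0,0.144],[0.02,0,0,0,0,0,0.144],[0.02,0,0,0,0,0,0.144],[0.02,0,0,0,0,0,0.144],[0.02,0,0,0,0,0,0.144],[0.02,0,0,0,0,0,0.144]]]'
python3 -m jog '[[[0.02,0,0,0,0,0,0.144],[0.02,0,0,0,0,0,0.144],[0.02,-0.038,0,0,0,0,0],[0.02,-0.038,0.003,0,0,0,0],[0.02,-0.038,0,0,0,0,0],[0.02,-0.038,0,0,0,0,0],[0.02,-0.038,0,0,0,0,0],[0.02,-0.038,0,0,0,0,0],[0.02,-0.038,0,0,0,0,0],[0.02,0,0,0,0,0,0],[0.02,0,0,0,0,0,0]]]'
```

```text
time_s: 9.4
tool_pos: [0.4749, 0.1382, 0.2285]
ee_rot: [-3.141, 0.001, 1.856]
ft_force: [0.6, 0.1, -1.3]
gripper_width: 0.235
finger_force: 0.0
time_s: 10.5
tool_pos: [0.4784, -0.1289, 0.2287]
ee_rot: [-3.141, 0.001, 1.572]
ft_force: [0.8, 0.9, 0.5]
gripper_width: 0.231
finger_force: 0.0
```

```bash
python3 -m jog '[[[0.02,0,-0.002,0.04,0,0,0],[0.02,0,0,0.04,0,0,0],[0.02,0,0,0.03,0,0,0],[0.02,0,0,0.02,0,0,0],[0.02,0,0,0.01,0,0,0],[0.02,0,0,0.007,0,0,0],[0.02,0,0,0.003,0,0,0],[0.02,0,0,0,0,0,0]]]'
python3 -m jog '[[[0.02,0.01,0,0,0,0,0],[0.02,0.01,0,0,0,0,0],[0.02,0.01,0,0,0,0,0],[0.02,0.01,0,0,0,0,0],[0.02,0.01,0,0,0,0,0],[0.02,0.01,0,0,0,0,0],[0.02,0.01,0,0,0,0,0],[0.02,0.01,0,0,0,0,0],[0.02,0.01,0,0,0,0,0],[0.02,0.01,0,0,0,0,0],[0.02,0.005,0,0,0,0,0],[0.02,0,0,0,0,0,0]]]'
python3 - <<'E'
from h import *
im,d=viewer.read_camera("scene")
a=cv2.resize(im[140:300,180:340],(480,480),interpolation=cv2.INTER_CUBIC)
im,d=viewer.read_camera("wrist"); b=im[234:384,156:356]; b=cv2.resize(b,(300,225))
c=np.zeros((480,790,3),np.uint8); c[:,:480]=a; c[:225,485:785]=b
cv2.imwrite("pics/m4.png",c[:,:,::-1])
E
```

```text
time_s: 11.3
tool_pos: [0.4765, -0.1279, 0.0793]
ee_rot: [3.141, -0.0, 1.574]
ft_force: [0.1, 0.2, -0.1]
gripper_width: 0.232
finger_force: 0.0
time_s: 12.5
tool_pos: [0.4757, -0.0221, 0.0788]
ee_rot: [-3.141, -0.0, 1.575]
ft_force: [0.1, -0.3, 1.3]
gripper_width: 0.234
finger_force: 0.1
```

View pics/m4.png

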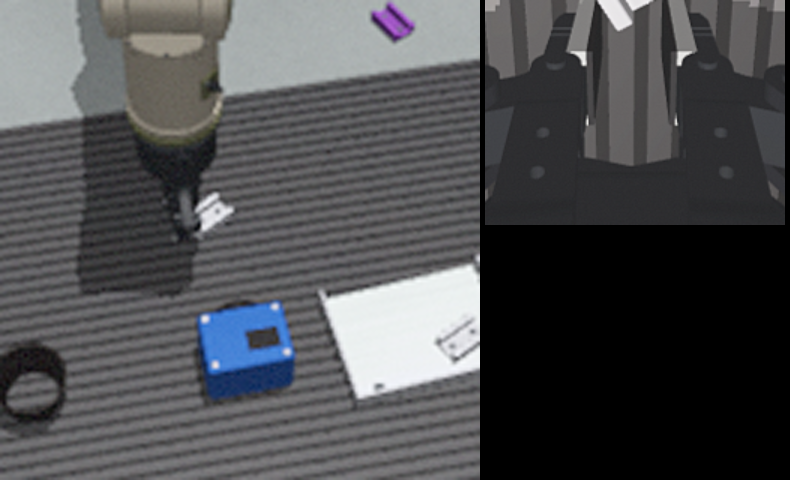

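guide_b rides ahead of the fingers at composite (213,212), with one corner nested in the gap between them, which is stable. I continue.

```bash
python3 -m jog '[[[0.02,0.011,0,0,0,0,0],[0.02,0.011,0,0,0,0,0],[0.02,0.011,0,0,0,0,0],[0.02,0.011,0,0,0,0,0],[0.02,0.011,0,0,0,0,0],[0.02,0.011,0,0,0,0,0],[0.02,0.011,0,0,0,0,0],[0.02,0.011,0,0,0,0,0],[0.02,0.011,0,0,0,0,0],[0.02,0.011,0,0,0,0,0],[0.02,0.01,0,0,0,0,0],[0.02,0,0,0,0,0,0]]]'
python3 -m jog '[[[0.02,-0.02,0,0,0,0,0],[0.02,-0.02,0,-0.01,0,0,0],[0.02,-0.02,0,-0.04,0,0,0],[0.02,0,0,-0.05,0,0,0],[0.02,0,0,-0.05,0,0,0],[0.02,0,0,0,0,0,0]]]'
python3 - <<'E'
from h import *
for cam in ["scene","wrist"]:
    im,d=viewer.read_camera(cam); cv2.imwrite(f"pics/{cam}5.png",im[:,:,::-1])
    for f in ("tip_of","recognise"):
      for r in getattr(viewer,f)(cam,"guide_a"):
        w=world(cam,r["xyz"]); print(cam,round(r["score"],2),w.round(3),np.round(px(cam,w)))
E
```

```text
time_s: 13.8
tool_pos: [0.4753, 0.0987, 0.0788]
ee_rot: [-3.142, -0.001, 1.576]
ft_force: [-0.3, 0.4, -0.1]
gripper_width: 0.235
finger_force: 0.0
time_s: 14.4
tool_pos: [0.4787, 0.036, 0.2354]
ee_rot: [3.131, -0.003, 1.572]
ft_force: [0.3, -0.2, 0.3]
gripper_width: 0.233
finger_force: 0.0
scene 0.71 [0.652 0.222 0.003] [335. 253.]
scene 0.64 [ 0.247  0.257 -0.002] [310. 148.]
scene 0.56 [ 0.248 -0.244  0.001] [162. 169.]
scene 0.42 [0.472 0.128 0.002] [288. 207.]
scene 0.41 [0.17 0.3  0.  ] [317. 130.]
scene 0.58 [ 0.251 -0.247  0.012] [161. 168.]
scene 0.56 [0.653 0.218 0.011] [334. 252.]
scene 0.45 [0.177 0.299 0.005] [317. 130.]
wrist 0.73 [0.471 0.128 0.003] [250.  78.]
wrist 0.96 [0.469 0.128 0.009] [248.  78.]
```

View pics/scene5.png

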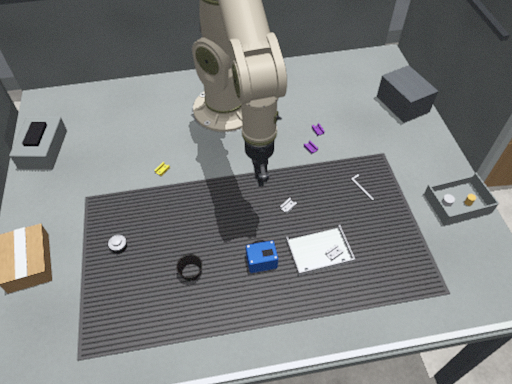

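guide_b is now at (0.471, 0.128), scene pixel (288,205), right in front of the pan. guide_a is in the pan at (335,253). I turn the broom to face the pan and go behind guide_b.

```bash
python3 -m jog '[[[0.02,0,0,0,0,0,-0.1385],[0.02,0,0,0,0,0,-0.1385],[0.02,0,0,0,0,0,-0.1385],[0.02,0,0,0,0,0,-0.1385],[0.02,0,0,0,0,0,-0.1385],[0.02,0,0,0,0,0,-0.1385],[0.02,0,0,0,0,0,-0.1385],[0.02,0,0,0,0,0,-0.1385],[0.02,0,0,0,0,0,-0.1385],[0.02,0,0,0,0,0,-0.1385],[0.02,0,0,0,0,0,-0.1385],[0.02,0,0,0,0,0,-0.1385]]]'
python3 -m jog '[[[0.02,0.02,0.03,0,0,0,0],[0.02,0.02,0.03,0,0,0,0],[0.02,0.012,0.032,0,0,0,0],[0.02,0,0,0.01,0,0,0],[0.02,0,0,0.03,0,0,0],[0.02,0,0,0.03,0,0,0],[0.02,0,0,0.03,0,0,0],[0.02,0,0,0,0,0,0]]]'
python3 - <<'E'
from h import *
for cam in ["wrist"]:
    im,d=viewer.read_camera(cam); cv2.imwrite(f"pics/{cam}6.png",im[:,:,::-1])
E
```

```text
time_s: 15.9
tool_pos: [0.4749, 0.0367, 0.2275]
ee_rot: [-3.141, -0.003, -3.042]
ft_force: [0.1, -0.4, -0.1]
gripper_width: 0.24
finger_force: 0.0
time_s: 16.7
tool_pos: [0.4124, 0.122, 0.1248]
ee_rot: [-3.138, -0.008, -3.048]
ft_force: [-1.0, -1.8, 0.2]
gripper_width: 0.233
finger_force: 0.0
```

View pics/wrist6.png

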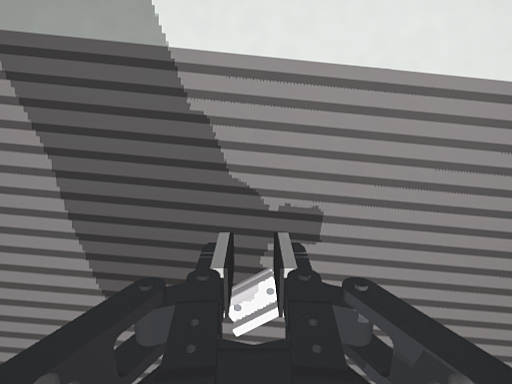

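guide_b is centred ahead of the fingers at (254,303). I descend and push.

```bash
python3 -m jog '[[[0.02,-0.003,0,0.02,0,0,0],[0.02,-0.003,0,0.014,0,0,0],[0.02,0,0,0.008,0,0,0],[0.02,0,0,0.003,0,0,0],[0.02,0,0,0,0,0,0],[0.02,0,0,0,0,0,0]]]'
```

```text
time_s: 17.35
tool_pos: [0.4215, 0.1243, 0.0847]
ee_rot: [3.141, 0.001, -3.047]
ft_force: [-0.3, 0.0, 0.7]
gripper_width: 0.235
finger_force: 0.0
```

```bash
python3 -m jog '[[[0.02,0,0,0.005,0,0,0],[0.02,-0.012,0,0.001,0,0,0],[0.02,-0.012,0,0,0,0,0],[0.02,-0.012,0,0,0,0,0],[0.02,-0.012,0,0,0,0,0],[0.02,-0.012,0,0,0,0,0],[0.02,-0.012,0,0,0,0,0],[0.02,-0.012,0,0,0,0,0],[0.02,-0.012,0,0,0,0,0],[0.02,-0.012,0,0,0,0,0],[0.02,-0.012,0,0,0,0,0],[0.02,0,0,0,0,0,0]]]'
python3 - <<'E'
from h import *
im,d=viewer.read_camera("scene")
a=cv2.resize(im[140:300,220:380],(480,480),interpolation=cv2.INTER_CUBIC)
im,d=viewer.read_camera("wrist"); b=im[234:384,156:356]; b=cv2.resize(b,(300,225))
c=np.zeros((480,790,3),np.uint8); c[:,:480]=a; c[:225,485:785]=b
cv2.imwrite("pics/m7.png",c[:,:,::-1])
E
```

```text
time_s: 18.55
tool_pos: [0.5425, 0.1354, 0.0779]
ee_rot: [-3.141, 0.001, -3.048]
ft_force: [0.7, 0.2, 0.1]
gripper_width: 0.236
finger_force: 0.0
```

View pics/m7.png

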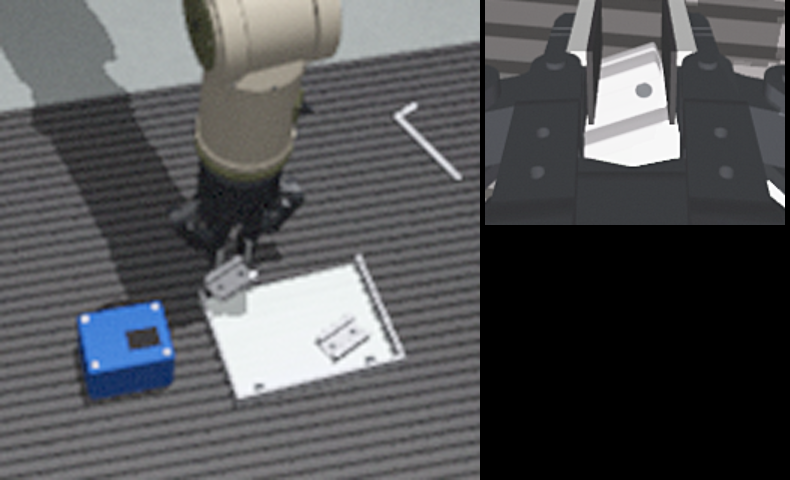

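guide_b is at the open edge at (230,278), about 10 mm clear of the right wall's end at (205,297). I push on with a slight drift to the left.

```bash
python3 -m jog '[[[0.02,-0.01,0.001,0,0,0,0],[0.02,-0.01,0.001,0,0,0,0],[0.02,-0.01,0.001,0,0,0,0],[0.02,-0.01,0.001,0,0,0,0],[0.02,-0.01,0.001,0,0,0,0],[0.02,-0.01,0,0,0,0,0],[0.02,-0.01,0,0,0,0,0],[0.02,-0.007,0,0,0,0,0],[0.02,-0.003,0,0,0,0,0],[0.02,0,0,0,0,0,0]]]'
python3 -m jog '[[[0.02,0.02,0,0,0,0,0],[0.02,0.02,0,-0.01,0,0,0],[0.02,0.01,0,-0.04,0,0,0],[0.02,0.01,0,-0.04,0,0,0],[0.02,0.02,0,-0.04,0,0,0],[0.02,0.03,0,-0.04,0,0,0],[0.02,0.03,0,-0.03,0,0,0],[0.02,0.03,0,0,0,0,0],[0.02,0,0,0,0,0,0],[0.02,0,0,0,0,0,0]]]'
python3 - <<'E'
from h import *
im,d=viewer.read_camera("scene"); cv2.imwrite("pics/s8.png",cv2.resize(im[150:310,100:380,::-1],None,fx=2.8,fy=2.8,interpolation=cv2.INTER_CUBIC))
for t in ["guide_a","housing","pan"]:
      for r in viewer.tip_of("scene",t)[:5]:
        w=world("scene",r["xyz"]); e=w[:2]-[.637,.182]; c,s=np.cos(.09),np.sin(.09)
        print(t,round(r["score"],2),w.round(3),"pan",np.round([c*e[0]+s*e[1],c*e[1]-s*e[0]],3))
E
```

```text
time_s: 19.65
tool_pos: [0.6201, 0.1478, 0.0777]
ee_rot: [-3.141, 0.0, -3.048]
ft_force: [0.4, 0.2, 0.7]
gripper_width: 0.236
finger_force: 0.0
time_s: 20.65
tool_pos: [0.4501, 0.1321, 0.2782]
ee_rot: [3.14, 0.001, -3.047]
ft_force: [0.1, 0.3, -0.8]
gripper_width: 0.239
finger_force: 0.0
guide_a 0.6 [0.249 0.255 0.001] pan [-0.38   0.107]
guide_a 0.59 [ 0.25  -0.243  0.001] pan [-0.424 -0.389]
guide_a 0.51 [0.647 0.142 0.001] pan [ 0.006 -0.041]
guide_a 0.44 [0.653 0.219 0.007] pan [0.019 0.036]
guide_a 0.41 [0.172 0.303 0.001] pan [-0.452  0.162]
housing 0.64 [0.636 0.018 0.004] pan [-0.016 -0.163]
pan 0.7 [0.64  0.183 0.005] pan [0.003 0.001]
pan 0.41 [0.636 0.019 0.006] pan [-0.015 -0.162]
```

View pics/s8.png

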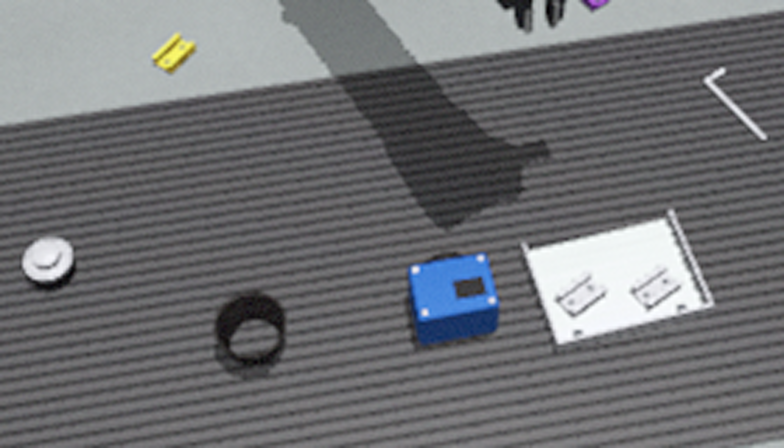

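Both guides lie well inside the pan, at crop (580,293) and (656,288). Everything else is in place and the gripper is clear, so I hand the job in.

```bash
python3 -c "
from cell import order
print(order.sign_off())"
```

```text
the job is handed in; nothing more can be done
None
```

The job is handed in after about 21 s of robot time: both nickel guides lie inside the pan, centres about 64 mm (guide_b) and 77 mm (guide_a) behind its open edge. The last picture shows the housing, hood, button and hex key undisturbed and the gripper clear; the sign-off returned no verdict.

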